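# Close up a row of fragile hook boxes

### The arm

A 6-joint arm with a two-finger parallel gripper is mounted at the origin on the work surface. World frame = base frame: x ahead of the robot, y to its left, z up, the work surface at z = 0. Lengths are in m, angles in rad, forces in N, time in s.
With the tool pointing down it reaches from about 0.3 to 0.95 m from the base axis. Payload 3.1 kg.
Tool frame: the origin (TCP) lies between the finger pads; the fingertips stand ahead of it and the grasp point (between the pads) is the TCP (tip_reach is the x of the fingertips in the tool frame, in m); x points along the fingers, y is the direction in which the jaws open and shut, and the axes are right-handed (so a half turn about x gives the same grasp; the last joint's range is limited). The gripper opens to 85 mm and grips with 20 to 120 N. Pads are 22 mm wide; open, the fingers measure 114 mm over their backs; the gripper's body (76 mm by 85 mm) begins 54 mm behind the grasp point. The pads swing forward as they close: fully open they stand 13 mm farther back than shut.
Start: joints at [-1.243, 0.308, 1.634, -0, 1.2, -0.07], TCP at [0.242, -0.576, 0.25] pointing down, gripper open.
Joint ranges: [-3.06, 3.06], [-0.79, 1.96], [0.05, 2.63], [-1.19, 4.34], [0.05, 2.64], [-2.94, 2.94]. Speed limits (rad/s): [2.79, 2.79, 3.14, 3.14, 3.14, 3.14].

### API

Orientations are given as a unit quaternion [w, x, y, z].
In Python, from workcell import get_state, grab_frame, finish_job, tip_reach gives the robot as it stands.
- The arm moves only by the tool servo_tool, never from a script. Its argument "commands" is a list that holds one entry, the list of rows, each a list of 5 numbers: the closure in counts, from 0 (fully open) to 255 (shut), then the shift along the tool's x, y, z in mm, then the turn about the tool's x in rad. A call has 1 to 8 rows; each row is the pose to reach, as a shift and turn from the pose commanded when the call began, along the tool's axes at that moment; what a row does not reach only later rows make up. A row lasts 1/10 s, in which the tool goes at most 50 mm and 8.59 degrees, less where a joint would pass 70% of its speed; a pose out of reach is approached as far as the arm can. A call with a gripper value outside its range is refused whole. The fingers move at their own pace and stop on an object; "force" is the grip in N (left out, the last holds). Time passes only in rows, so rows that repeat a pose let the fingers close. It gives the time, the measured TCP pose, the force and the opening at its end, in the units of the state.
- get_state(): the state, without advancing time (a new reading comes with each control period).
- grab_frame(name): name is "scene" or "side" or "wrist"; returns a dict with "img" (420x560x3 uint8, red, green, blue), "z_map" (420x560 float32, m along the optical axis (not along the pixel's ray), 0 where there is no reading), "fx", "fy", "cx", "cy" (pixels), "k1" (the pictures are not rectified: a ray, as slopes to the right and down, at radius r is drawn at 1 + k1 r^2 times it, then the intrinsics apply), "rvec" (rotation vector, rad) and "tvec" (3), from world to camera coordinates, as OpenCV has them; the wrist camera has in their place "hand_eye" (4x4, takes a point from camera to tool coordinates, whose origin is the TCP and whose axes are the tool frame's). Camera axes: x right, y down, z forward; pixel columns grow to the right and rows downward; lengths in m; the calibration is good to about 2 mm. A picture is of the moment at which its call begins: read the wrist's pose just before it.
- finish_job(): hands the job in, once; it reports no verdict.
The state is a dict: "time_s": time; "joint_pos": joint angles; "joint_velocities": joint speeds; "joint_efforts": joint torques, N m; "tool_pos": TCP position; "eef_rot": TCP orientation; "wrist_force": force on the tool from outside, world axes, zero at the start; "moment": the same for the moment, N m; "opening": finger opening in m.
Only numpy, scipy, OpenCV 4.12 (cv2) and the standard library are available. Lean on these libraries where they do the work, as an engineer would, in place of code of your own. Each camera call takes 0.05 s, during which the arm holds its last target. There are 200 camera calls.

### The job

Tidy the open-fronted wooden rack: line up the three clear-lidded hook boxes flat against its rear fence, side by side without gaps, and slide the metal bookend up to them so that the closed row stands between the end stop and the bookend; finish with a light press on the bookend (8 to 10 N is right) held for a moment, so that the whole row bears on the end stop, then let go. The boxes are thin and crack if anything presses on one of them with more than 15 N, so nudge them and do not grip them. Leave the other things on the table where they are.

Things in the scene. Friction and masses are not known exactly. Their poses are not given: they have to be found in the camera images.
- rack: Fixed plywood rack, open at the front and on top. Origin: underside of its floor. Its x axis points from the open front to the rear fence, y along the fence towards the end stop, z up. Floor 8 mm thick (top at z = 8 mm), x from -90 to +67 mm, y from -240 to +160 mm. Rear fence: inner face at x = +55 mm, 12 mm thick, top at z = 50 mm (a thin round rail on it rises to 54 mm).
- fence: The rack's rear fence, fixed to it, same axes: origin at the foot of its inner face (rack x = +55 mm, y = 0, z = 8 mm).
- end_stop: Plywood end wall of the rack, fixed to it, same axes. Origin at the foot of its inner face (rack y = +150 mm, x = +25 mm, z = 8 mm); it is 10 mm thick in y, 60 mm long in x, 50 mm high. The row bears against its inner face.
- bookend (a joint): How far the bookend has slid along rack +y, m, 0 to 0.215. Its inner face is at rack y = -0.200 + this value; 0.194 when the three boxes (44 + 52 + 60 mm) are closed up against the end stop. It slides stiffly (about 2 N of friction, no spring) and stays where it is left.
- bookend_face (a point): Centre of the inner face (towards the boxes) of the bookend, an upright aluminium plate 8 mm thick in y, 56 mm wide in x (rack x from -4 to +52 mm), its top 64 mm above the table; push it on its outer face, 8 mm behind this point in -y. A low foot, 2 mm high, sticks out 26 mm behind that face and can be ignored. This point is 37 mm above the table.
- box_narrow: The narrowest hook box: closed box with a grey base and clear lid, thin-walled and fragile, 60 mm deep (its x), 44 mm wide (its y), 36 mm high, about 0.11 kg. Origin at the centre of its underside; loose on the rack floor. The small grey catch faces its -x. Flat against the fence its centre is at rack x = +25 mm. The order of the boxes does not matter.
- box_middle: The middle-sized hook box: closed box with a grey base and clear lid, thin-walled and fragile, 60 mm deep (its x), 52 mm wide (its y), 36 mm high, about 0.11 kg. Origin at the centre of its underside; loose on the rack floor. The small grey catch faces its -x. Flat against the fence its centre is at rack x = +25 mm. The order of the boxes does not matter.
- box_wide: The widest hook box: closed box with a grey base and clear lid, thin-walled and fragile, 60 mm deep (its x), 60 mm wide (its y), 36 mm high, about 0.11 kg. Origin at the centre of its underside; loose on the rack floor. The small grey catch faces its -x. Flat against the fence its centre is at rack x = +25 mm. The order of the boxes does not matter.
- spool_a: Thread spool, blue thread, 30 mm diameter, 32 mm high, standing in front of the rack; origin at its foot. Bystander.
- spool_b: Thread spool, black thread, 30 mm diameter, 32 mm high, standing in front of the rack; origin at its foot. Bystander.
- can: Drinks can, 66 mm diameter, 122 mm high, standing behind the fence; origin at its foot. Bystander.
- cement: Small jar, 38 mm diameter, 55 mm high, behind the fence; origin at its foot. Bystander.
- bodkin: Screwdriver-like hand tool, 140 mm long, lying behind the fence; origin under its middle. Bystander.
- varnish: Bottle, 52 mm diameter, 150 mm high, to the left of the rack; origin at its foot. Bystander.
Not all that is in view belongs to the job. What is shaped like the box_middle but blue or yellow is not meant.

How it is judged:
On the way:
1. the bookend has closed the row (joint above 0.190) and a box bears on the end stop with more than 2 N, for 0.3 s (value of joint bookend above 0.19 m and contact force between any of box_narrow, box_middle, box_wide and end_stop above 2 N), for 0.3 s.
At the end, for the whole second after the job is handed in: All three boxes stand flat on the rack floor, each within 2.5 mm of the rear fence and square to it within 0.06 rad, and the bookend stands at 0.191 to 0.198 (all gaps in the row together under 3 mm); everything at rest (x of each of box_narrow, box_middle, box_wide in the frame of rack above 0.0225 m and z of each of box_narrow, box_middle, box_wide in the frame of rack below 0.011 m and angle between the x axis of each of box_narrow, box_middle, box_wide and the x axis of rack, either way round below 0.06 rad and angle between each of box_narrow, box_middle, box_wide's own z axis and vertical below 0.06 rad and value of joint bookend between 0.191 and 0.198 m and linear speed of each of box_narrow, box_middle, box_wide below 0.01 m/s and velocity of joint bookend below 0.005 m/s); the robot touches nothing.
It fails at once if a box is pressed with more than 15 N by the robot (contact force between any of box_narrow, box_middle, box_wide and the fingers above 15 N or contact force between any of box_narrow, box_middle, box_wide and the arm above 15 N).
It fails at once if a box is pressed with more than 15 N against the fence or the end stop (contact force between any of box_narrow, box_middle, box_wide and fence above 15 N or contact force between any of box_narrow, box_middle, box_wide and end_stop above 15 N).
It fails at once if a box is pressed with more than 15 N against another box (contact force between box_narrow and box_middle above 15 N or contact force between any of box_narrow, box_middle and box_wide above 15 N).
It fails at once if a box is tipped (angle between any of box_narrow, box_middle, box_wide's own z axis and vertical above 0.5 rad).
It fails at once if a bystander is moved by more than 20 mm (distance of any of spool_a, spool_b, can, cement, bodkin, varnish from where it was at the start of the episode above 0.02 m).
It also fails if it takes over 72 s, if anything falls off the work surface, if the arm or the gripper's body presses on something with over 40 N, if the wrist force passes 120 N, or if a joint passes its speed limit or range.

## Working session

There is one attempt and no reset: what is moved stays moved. The work goes in short steps, Python scripts to look and compute and a tool call to move; the robot and the scene stay as the last step left them, time stands still between calls to the robot, and variables do not carry over. Pictures are saved under pics/ and viewed, about 8 in all and at most 12, crops included, and the job is handed in when it is done.

Besides the shell and the picture viewer there is one more tool, called after "Call:" as name(argument=value, ...), one argument or row to a line, values as JSON. servo_tool: Moves the arm, as the interface text tells. Its arguments: {"type":"object","properties":{"commands":{"type":"array","items":{"type":"array","items":{"type":"array","items":{"type":"number"}}}},"force":{"type":"number"}},"required":["commands"]}

```bash
ls; mkdir -p pics; python3 - <<'E'
from workcell import *
import cv2,numpy as np
print(get_state()); print(tip_reach)
for n in ("scene","side"):
    f=grab_frame(n); cv2.imwrite(f"pics/{n}0.png",f["img"][:,:,::-1]); np.savez(f"{n}0.npz",**f)
    print(n,{k:v for k,v in f.items() if k not in("img","z_map")})
E
```

```text
pics
{'time_s': 0.0, 'joint_pos': array([-1.24271888e+00,  3.09021824e-01,  1.63521309e+00,  6.26483453e-06,
        1.19969875e+00, -6.97203506e-02]), 'joint_velocities': array([ 0.0013986 , -0.00103217,  0.00046246,  0.00041179,  0.00038392,
       -0.00052915]), 'joint_efforts': array([ 1.80917855e-04, -4.15255487e+01, -2.76665300e+01, -6.51929327e-05,
        1.02922262e-02, -1.01634004e-05]), 'tool_pos': array([ 0.24182708, -0.57546107,  0.24902392]), 'eef_rot': array([-0.13889534, -0.6930611 , -0.14053742,  0.69327024]), 'wrist_force': array([-0.93867501, -0.02867802,  0.81391408]), 'moment': array([-0.01816826, -0.00134502,  0.02875016]), 'opening': 0.08515301109254081}
0.019
scene {'fx': 545.3482498719081, 'fy': 545.3482498719081, 'cx': 276.57484340872736, 'cy': 203.85714604147222, 'k1': 0.04951608923579553, 'rvec': array([ 2.44518935,  0.78646794, -0.23228538]), 'tvec': array([-0.52565877, -0.15959129,  1.55826565])}
side {'fx': 546.4408170909834, 'fy': 546.4408170909834, 'cx': 268.89724471549846, 'cy': 211.42870802978368, 'k1': -0.19756755381038124, 'rvec': array([ 2.3824954 , -0.38288037,  0.12360194]), 'tvec': array([-0.4988273 ,  0.2382287 ,  0.94920443])}
```

View pics/scene0.png

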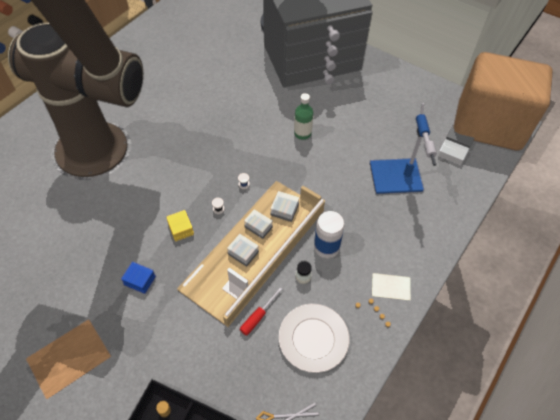

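View pics/side0.png

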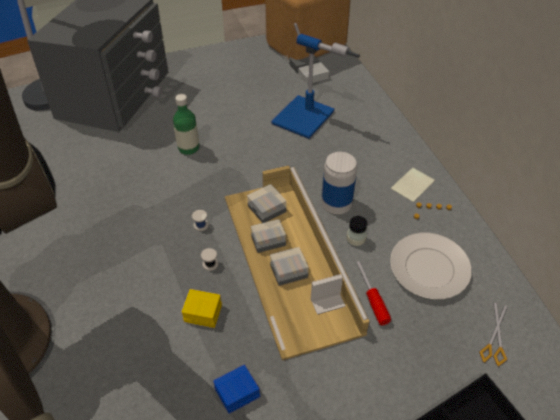

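The rack runs diagonally: scene corners are about (180,290), (280,185), (325,205), (225,318). The end stop is at the upper right (310,197), with the rail on the right edge.

Candidates in the scene view:
- Grey boxes at (285,206), (258,224) and (243,249), all inside the rack.
- Yellow block (180,225), blue block (138,277) and white block (453,152), all distractors.

I choose the three grey clear-lidded boxes in the rack. The bookend is at (236,283).

```bash
cat > h.py <<'E'
import numpy as np,cv2
from workcell import *
def undist(f,uv):
    K=np.array([[f["fx"],0,f["cx"]],[0,f["fy"],f["cy"]],[0,0,1.]])
    return cv2.undistortPoints(np.asarray(uv,float).reshape(-1,1,2),K,np.array([float(f["k1"]),0,0,0])).reshape(-1,2)
def pose(f,st=None):   # camera->world R,t
    if "rvec" in f:
        R=cv2.Rodrigues(np.asarray(f["rvec"]))[0]; return R.T,-R.T@np.asarray(f["tvec"])
    w,x,y,z=st["eef_rot"]
    from scipy.spatial.transform import Rotation as Ro
    Rt=Ro.from_quat([x,y,z,w]).as_matrix(); H=np.asarray(f["hand_eye"])
    return Rt@H[:3,:3],Rt@H[:3,3]+st["tool_pos"]
def plane(f,uv,z,st=None):
    R,t=pose(f,st); d=np.c_[undist(f,uv),np.ones(len(np.reshape(uv,(-1,2))))]@R.T
    return t+d*((z-t[2])/d[:,2])[:,None]
def cloud(f,st=None):
    R,t=pose(f,st); v,u=np.mgrid[0:420,0:560]
    s=undist(f,np.stack([u,v],-1).reshape(-1,2)); Z=f["z_map"].reshape(-1)
    P=np.c_[s*Z[:,None],Z]@R.T+t; P[Z==0]=np.nan
    return P.reshape(420,560,3)
def rackmap(P,img,O,ax,res=0.001):
    pass
E
python3 - <<'E'
from h import *
for n in("scene","side"):
    f=dict(np.load(n+"0.npz")); P=cloud(f); img=f["img"]
    hsv=cv2.cvtColor(img,cv2.COLOR_RGB2HSV)
    m=((hsv[...,0]>8)&(hsv[...,0]<26)&(hsv[...,1]>70)&(hsv[...,2]>70)).astype(np.uint8)
    a=(P[...,2]>-0.01)&(P[...,2]<0.09)&(P[...,0]>0.2)&(P[...,0]<0.9)
    m&=a.astype(np.uint8)
    k,l,s,c=cv2.connectedComponentsWithStats(m)
    for i in range(1,k):
        if s[i,4]>300:
            q=P[l==i]; print(n,s[i],np.nanmedian(q,0))
    i=1+np.argmax(s[1:,4]); q=P[l==i]
    fl=q[(abs(q[:,2]-0.008)<0.005)]; print("floor z",np.median(fl[:,2]),len(fl))
    r=cv2.minAreaRect(fl[:,:2].astype(np.float32)*1000); print("floor rect",r,cv2.boxPoints(r))
    print(np.histogram(q[:,2],bins=np.arange(-.01,.07,.005)))
    hi=q[(q[:,2]>0.04)&(q[:,2]<.06)]; r=cv2.minAreaRect(hi[:,:2].astype(np.float32)*1000); print("hi rect",r,cv2.boxPoints(r))
E
```

```text
scene [454  87  40  56 721] [0.85189493 0.64787435 0.05748881]
scene [ 178  182  146  144 5966] [ 0.5812798  -0.03459459  0.00872044]
scene [  26  320   84   79 3382] [ 0.40255633 -0.45552244  0.00145323]
floor z 0.008066337676044366 4695
floor rect ((570.1396484375, 7.36322021484375), (402.6130065917969, 158.7615966796875), 89.1718978881836) [[ 487.85776 -192.775  ]
 [ 646.6027  -195.06952]
 [ 652.4215   207.50143]
 [ 493.67657  209.79596]]
(array([   1,   11,  595, 3249, 1160,  127,  122,  107,  124,  101,  112,
        136,   62,   46,   13]), array([-0.01 , -0.005,  0.   ,  0.005,  0.01 ,  0.015,  0.02 ,  0.025,
        0.03 ,  0.035,  0.04 ,  0.045,  0.05 ,  0.055,  0.06 ,  0.065]))
hi rect ((641.6893310546875, 9.891036987304688), (68.84917449951172, 406.6852722167969), 7.680642604827881) [[ 580.3966   206.80847]
 [ 634.7506  -196.22818]
 [ 702.98206 -187.0264 ]
 [ 648.62805  216.01025]]
side [265  20  45  40 829] [0.78968122 0.68754765 0.05218323]
side [  225   166   145   194 10836] [ 0.56877185 -0.04420613  0.00902712]
side [ 181  288   42   41 1300] [ 0.37923393 -0.06367699  0.03540831]
side [479 343  29  24 328] [ 0.83805412 -0.30816823  0.00641147]
floor z 0.008605583047622267 8848
floor rect ((560.2369995117188, 34.26408386230469), (156.61964416503906, 456.5182189941406), 0.8903923630714417) [[ 478.3896   261.27872]
 [ 485.4837  -195.18437]
 [ 642.0844  -192.75055]
 [ 634.9903   263.71252]]
(array([   0,   14,  191, 6969, 1856,  215,  180,  194,  175,  210,  216,
        302,  197,  108,    9]), array([-0.01 , -0.005,  0.   ,  0.005,  0.01 ,  0.015,  0.02 ,  0.025,
        0.03 ,  0.035,  0.04 ,  0.045,  0.05 ,  0.055,  0.06 ,  0.065]))
hi rect ((576.6895141601562, 8.436965942382812), (127.13639831542969, 403.1198425292969), 0.6220022439956665) [[ 510.93695  209.29492]
 [ 515.3132  -193.80115]
 [ 642.4421  -192.42099]
 [ 638.06586  210.67508]]
```

```bash
python3 - <<'E'
from h import *
f=grab_frame("wrist"); s=get_state(); print(np.round(f["hand_eye"],3),f["fx"],f["k1"])
from scipy.spatial.transform import Rotation as R
w,x,y,z=s["eef_rot"]; print(np.round(R.from_quat([x,y,z,w]).as_matrix(),3))
d=np.load("scene0.npz");P=cloud(d)
for n,p in dict(can=(328,222),spa=(243,178),spb=(218,204),cem=(304,267),bot=(304,110)).items(): print(n,P[p[1],p[0]])
E
```

```text
[[ 0.    -0.277  0.961 -0.124]
 [ 1.    -0.    -0.    -0.001]
 [ 0.     0.961  0.277 -0.071]
 [ 0.     0.     0.     1.   ]] 341.06700517226835 -0.06353313422318134
[[-0.001  0.387 -0.922]
 [ 0.002 -0.922 -0.387]
 [-1.    -0.002 -0.   ]]
can [0.71270356 0.11365185 0.12096417]
spa [0.42883323 0.14901209 0.03149915]
spb [0.43009425 0.04196761 0.03705833]
cem [0.71574633 0.0140077  0.05229328]
bot [0.46120678 0.38695496 0.10887908]
```

Call:
servo_tool(
  commands=[
    [[255, 0, -199, -283, 0.398], [255, 0, -199, -283, 0.398], [255, 0, -199, -283, 0.398], [255, 0, -199, -283, 0.398], [255, 0, -199, -283, 0.398], [255, 0, -199, -283, 0.398], [255, 0, -199, -283, 0.398], [255, 0, -199, -283, 0.398]],
  ],
  force=20,
)

```text
time_s: 0.95
tool_pos: [0.4279, -0.2783, 0.25]
eef_rot: [0.001, 0.707, 0.003, -0.707]
wrist_force: [-0.8, -0.7, 0.2]
opening: 0.0001
```

Call:
servo_tool(
  commands=[
    [[255, 0, -288, -182, 0], [255, 0, -288, -182, 0], [255, 0, -288, -182, 0], [255, 0, -288, -182, 0], [255, 0, -288, -182, 0], [255, 0, -288, -182, 0], [255, 0, -288, -182, 0], [255, 0, -288, -182, 0]],
  ],
)

```text
time_s: 1.75
tool_pos: [0.6101, 0.0084, 0.25]
eef_rot: [0.001, 0.708, 0.002, -0.707]
wrist_force: [0.5, -1.0, -1.1]
opening: -0.0
```

```bash
cat > snap.py <<'E'
from h import *; import sys,pickle
n=sys.argv[1]; s=get_state(); f=grab_frame("wrist")
pickle.dump((s,f),open(n+".pkl","wb")); cv2.imwrite(f"pics/{n}.png",f["img"][:,:,::-1]); print(s["tool_pos"],s["wrist_force"])
E
python3 snap.py w1
```

```text
[0.61011994 0.00842216 0.25000655] [ 0.50713006 -0.97020404 -1.09994953]
```

View pics/w1.png

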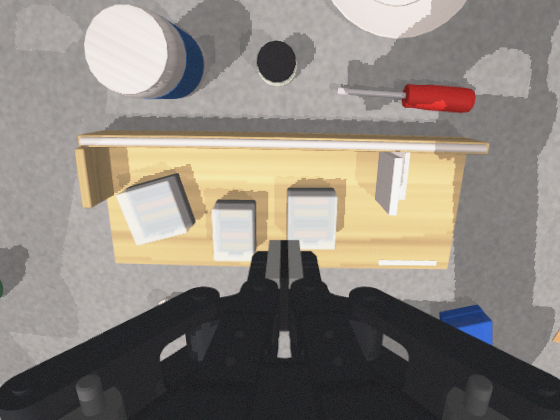

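The wrist view shows, left to right: the wide box, turned by about 17° (155,210); the narrow box (235,228); the middle box (312,218); and the bookend (392,182). The end stop is at (90,178) and the fence rail runs along row 142. The boxes look right. Next I measure.

```bash
cat > meas.py <<'E'
from h import *; import sys,pickle
s,f=pickle.load(open(sys.argv[1]+".pkl","rb")); P=cloud(f,s); img=f["img"]
hsv=cv2.cvtColor(img,cv2.COLOR_RGB2HSV).astype(int)
X,Y,Z=P[...,0],P[...,1],P[...,2]
uu=np.arange(560)[None]+0*X; vv=np.arange(420)[:,None]+0*X
fin=np.zeros_like(X,bool); fin[235:,:]=True   # gripper region, depth cuts it below
reg=(X>.45)&(X<.68)&(Y>-.22)&(Y<.24)
wood=reg&(hsv[...,1]>60)&(hsv[...,0]>8)&(hsv[...,0]<28)
fl=wood&(abs(Z-.008)<.006); r=cv2.minAreaRect((P[fl][:,:2]*1000).astype(np.float32)); print("floor z",np.median(Z[fl]),"rect",np.round(cv2.boxPoints(r),1).tolist())
top=reg&(Z>.046)&(Z<.062)&(X>.6); q=P[top]*1000
print("fence top fit (x=a*y+b):",np.polyfit(q[:,1],q[:,0],1),q[:,2].mean(),"x pct",np.percentile(q[:,0],[2,50,98]))
white=reg&(hsv[...,1]<60)&(Z>.028)&(Z<.075)&(X<.635)
k,l,st,c=cv2.connectedComponentsWithStats(white.astype(np.uint8))
for i in range(1,k):
    if st[i,4]<150: continue
    q=P[l==i]*1000; zt=np.percentile(q[:,2],90); t=q[q[:,2]>zt-7]
    r=cv2.minAreaRect(t[:,:2].astype(np.float32))
    print("px",c[i].round(),"n",st[i,4],"ztop %.0f"%zt,"ctr",np.round(r[0],1),"size",np.round(r[1],1),"ang %.1f"%r[2],"x",np.percentile(t[:,0],[1,99]).round(1),"y",np.percentile(t[:,1],[1,99]).round(1))
E
python3 meas.py w1
python3 - <<'E'
import sys; sys.path.insert(0,'.')
from h import *; import pickle
s,f=pickle.load(open("w1.pkl","rb"))
print("rail far/near ends z.054", plane(f,[[80,143],[487,150]],.052,s))
print("end stop inner top edge z.058",plane(f,[[88,150],[90,205]],.058,s))
print("boxtop corners wide z.044",plane(f,[[119,194],[168,176],[187,233],[135,245]],.044,s))
print("narrow",plane(f,[[214,205],[256,203],[252,250],[213,251]],.044,s))
print("mid",plane(f,[[287,193],[335,190],[336,245],[288,246]],.044,s))
E
```

```text
floor z 0.008642550381352698 rect [[486.6000061035156, -191.3000030517578], [644.5, -193.60000610351562], [650.2999877929688, 210.5], [492.3999938964844, 212.8000030517578]]
fence top fit (x=a*y+b): [-9.91756159e-03  6.38778233e+02] 52.81893821422133 x pct [605.70302657 640.73455094 648.33551021]
px [390. 183.] n 1105 ztop 66 ctr [602.4 -95.4] size [56.2  8.6] ang 0.5 x [575.2 630.3] y [-99.3 -91.3]
px [154. 211.] n 3347 ztop 45 ctr [567.5 146.2] size [59.1 59.4] ang 15.3 x [536.7 600.1] y [113.2 178. ]
px [312. 219.] n 2726 ztop 45 ctr [558.2 -19.3] size [59.5 50.9] ang 0.4 x [529.4 587.3] y [-43.9   6.1]
px [233. 232.] n 2290 ztop 45 ctr [543.9  63.2] size [42.4 59.3] ang 89.6 x [515.5 573.2] y [42.3 83.4]
rail far/near ends z.054 [[ 0.6415211   0.20642702  0.052     ]
 [ 0.63652338 -0.18689902  0.052     ]]
end stop inner top edge z.058 [[0.635539   0.19578741 0.058     ]
 [0.58080276 0.20207004 0.058     ]]
boxtop corners wide z.044 [[0.58837588 0.17786609 0.044     ]
 [0.60723302 0.12521142 0.044     ]
 [0.54636926 0.11059517 0.044     ]
 [0.53204671 0.16789548 0.044     ]]
narrow [[0.57719021 0.08051989 0.044     ]
 [0.57953708 0.03768758 0.044     ]
 [0.52759948 0.04290761 0.044     ]
 [0.52609478 0.08437122 0.044     ]]
mid [[ 0.59018277  0.00636045  0.044     ]
 [ 0.59353593 -0.04174274  0.044     ]
 [ 0.53373801 -0.04559112  0.044     ]
 [ 0.53241961  0.00491018  0.044     ]]
```

Call:
servo_tool(
  commands=[
    [[195, 60, -140, 100, 0.014], [195, 60, -140, 100, 0.014], [195, 60, -140, 100, 0.014], [195, 60, -140, 100, 0.014], [195, 110, -140, 100, 0.014], [195, 160, -140, 100, 0.014], [195, 200, -140, 100, 0.014], [195, 214, -140, 100, 0.014]],
  ],
)

```text
time_s: 2.6
tool_pos: [0.5037, 0.1423, 0.0321]
eef_rot: [0.005, -0.704, 0.006, 0.71]
wrist_force: [-0.6, 0.1, 0.1]
opening: 0.0194
```

Call:
servo_tool(
  commands=[
    [[195, -2, -4, -8, 0], [195, -2, -4, -15, 0], [195, -2, -4, -22, 0], [195, -2, -4, -28, 0], [195, -2, -4, -34, 0], [195, -2, -4, -40, 0], [195, -2, -4, -46, 0], [195, -2, -4, -50, 0]],
  ],
)

```text
time_s: 3.4
tool_pos: [0.5587, 0.1482, 0.0384]
eef_rot: [-0.005, 0.707, -0.005, -0.707]
wrist_force: [-0.7, -0.7, 1.5]
opening: 0.0201
```

```bash
python3 snap.py w2
```

```text
[0.55865593 0.14817963 0.03839999] [-0.74012026 -0.73967241  1.54141151]
```

View pics/w2.png

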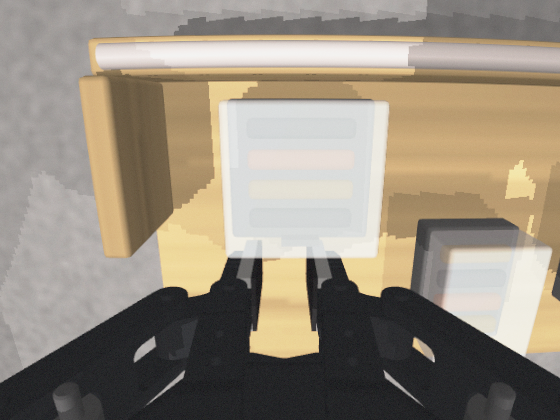

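The wide box is now square, its top spanning (220-388, 100-257), and the fence is at rows 45-80. Next I measure the remaining gap.

```bash
python3 meas.py w2; python3 - <<'E'
from h import *; import pickle
s,f=pickle.load(open("w2.pkl","rb"))
print(plane(f,[[221,101],[387,102],[378,257],[224,255]],.044,s)); P=cloud(f,s)
print(P[[65,72,76,78,80,84,90,96,99,103,110],300].round(4))
E
```

```text
floor z 0.008620066775868823 rect [[488.79998779296875, -10.100000381469727], [634.5999755859375, -12.399999618530273], [638.2000122070312, 212.5], [492.3999938964844, 214.8000030517578]]
fence top fit (x=a*y+b): [-1.14580577e-01  6.54187713e+02] 53.32559436863553 x pct [603.70455267 640.29100057 648.35331636]
px [346. 222.] n 43687 ztop 64 ctr [560.4 148.7] size [89.9 25.3] ang 88.9 x [550.4 572.8] y [106.8 190.7]
px [427. 351.] n 150 ztop 43 ctr [534.  93.] size [38.7  3.3] ang 29.7 x [516.4 550. ] y [ 83.9 103.5]
[[0.62885968 0.1691846  0.044     ]
 [0.62785308 0.11308943 0.044     ]
 [0.57042367 0.11267214 0.044     ]
 [0.57216899 0.17166998 0.044     ]]
[[0.6392 0.1429 0.0524]
 [0.6373 0.1428 0.0499]
 [0.6367 0.1424 0.0404]
 [0.6367 0.1419 0.0299]
 [0.6366 0.1414 0.0184]
 [0.6354 0.141  0.0095]
 [0.6329 0.141  0.0092]
 [0.6304 0.1409 0.0079]
 [0.6291 0.1425 0.0431]
 [0.6278 0.1426 0.0445]
 [0.6255 0.1426 0.045 ]]
```

Call:
servo_tool(
  commands=[
    [[195, 0, 0, -2, 0], [195, 0, 0, -4, 0], [195, 0, 0, -5, 0], [195, 0, 0, -6, 0], [195, 0, 0, -6.5, 0], [195, 0, 0, -6.5, 0]],
  ],
)

```text
time_s: 4.05
tool_pos: [0.5646, 0.1481, 0.0382]
eef_rot: [-0.005, 0.707, -0.005, -0.707]
wrist_force: [-1.0, 0.2, 1.1]
opening: 0.0201
```

Call:
servo_tool(
  commands=[
    [[195, 0, 0, -0.5, 0], [195, 0, 0, -0.5, 0]],
  ],
)

```text
time_s: 4.25
tool_pos: [0.5651, 0.1481, 0.0383]
eef_rot: [-0.005, 0.707, -0.005, -0.707]
wrist_force: [0.2, 0.1, -0.7]
opening: 0.0202
```

Call:
servo_tool(
  commands=[
    [[195, 0, 0, -0.4, 0], [195, 0, 0, -0.4, 0]],
  ],
)

```text
time_s: 4.45
tool_pos: [0.5655, 0.1481, 0.0383]
eef_rot: [-0.005, 0.707, -0.005, -0.707]
wrist_force: [-0.7, -0.0, -0.2]
opening: 0.0202
```

Call:
servo_tool(
  commands=[
    [[195, 0, 0, -0.4, 0], [195, 0, 0, -0.4, 0]],
  ],
)

```text
time_s: 4.65
tool_pos: [0.5658, 0.1481, 0.0383]
eef_rot: [0.005, -0.707, 0.005, 0.707]
wrist_force: [-0.3, 0.5, 1.3]
opening: 0.0203
```

Call:
servo_tool(
  commands=[
    [[195, 0, 0, -0.3, 0], [195, 0, 0, -0.3, 0]],
  ],
)

```text
time_s: 4.85
tool_pos: [0.5658, 0.1481, 0.0383]
eef_rot: [0.005, -0.707, 0.005, 0.707]
wrist_force: [-1.8, 1.0, 0.3]
opening: 0.0203
```

Call:
servo_tool(
  commands=[
    [[195, 0, 0, -0.4, 0], [195, 0, 0, -0.4, 0]],
  ],
)

```text
time_s: 5.05
tool_pos: [0.5658, 0.148, 0.0382]
eef_rot: [0.005, -0.706, 0.005, 0.708]
wrist_force: [-2.8, 0.1, 1.8]
opening: 0.0202
```

Call:
servo_tool(
  commands=[
    [[195, 0, 0, 35, 0], [225, 0, 0, 75, 0], [225, 0, 0, 75, 0], [225, 0, 45, 75, 0], [225, 0, 85, 75, 0], [225, 0, 85, 75, 0]],
  ],
)

```text
time_s: 5.65
tool_pos: [0.4917, 0.0608, 0.0387]
eef_rot: [-0.006, 0.708, -0.007, -0.706]
wrist_force: [-0.5, 0.2, -0.7]
opening: 0.0095
```

Call:
servo_tool(
  commands=[
    [[225, 0, -2, -9, 0], [225, 0, -2, -18, 0], [225, 0, -2, -27, 0], [225, 0, -2, -36, 0], [225, 0, -2, -45, 0], [225, 0, -2, -54, 0], [225, 0, -2, -60, 0], [225, 0, -2, -65, 0]],
  ],
)

```text
time_s: 6.45
tool_pos: [0.5559, 0.0653, 0.0382]
eef_rot: [0.005, -0.707, 0.005, 0.707]
wrist_force: [0.1, 0.0, 1.0]
opening: 0.0098
```

```bash
python3 snap.py w3;  python3 - <<'E'
from h import *; import pickle
s,f=pickle.load(open("w3.pkl","rb")); P=cloud(f,s)
for u in (270,300):
  c=P[60:125,u]; fe=c[(c[:,2]>.015)&(c[:,2]<.04)&(c[:,0]>.632)]; print("fence",np.median(fe[:,0])); b=c[(c[:,2]>.03)&(c[:,2]<.047)&(c[:,0]<.634)]; print("box rear",b[:,0].max(), b[:,1].mean())
E
```

```text
[0.5559497  0.06527402 0.03823666] [0.05001392 0.0310969  0.95040511]
fence 0.635600396797317
box rear 0.6265094333439938 0.06981473380715729
fence 0.6354694769197258
box rear 0.6263674166603805 0.05969083287471467
```

View pics/w3.png

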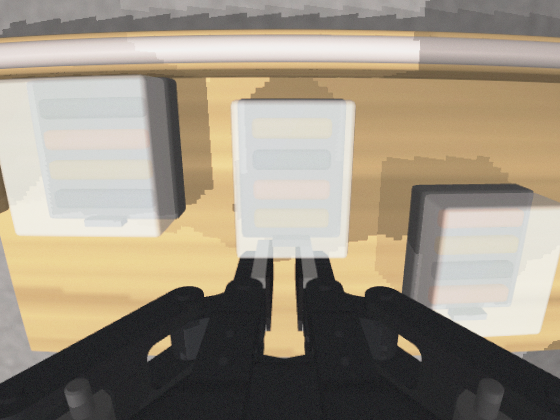

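The wide box lies flat against the fence (left), and the narrow box (232-355, 100-257) is square with about 9 mm to go.

Call:
servo_tool(
  commands=[
    [[225, 0, 0, -3, 0], [225, 0, 0, -5, 0], [225, 0, 0, -7, 0], [225, 0, 0, -8, 0], [225, 0, 0, -8, 0]],
  ],
)

```text
time_s: 7.0
tool_pos: [0.5636, 0.065, 0.0384]
eef_rot: [-0.005, 0.707, -0.005, -0.707]
wrist_force: [0.9, 0.5, 0.3]
opening: 0.01
```

Call:
servo_tool(
  commands=[
    [[225, 0, 0, -0.5, 0], [225, 0, 0, -0.5, 0]],
  ],
)

```text
time_s: 7.2
tool_pos: [0.5638, 0.065, 0.0383]
eef_rot: [0.005, -0.707, 0.005, 0.707]
wrist_force: [-1.0, 0.3, -0.0]
opening: 0.0102
```

Call:
servo_tool(
  commands=[
    [[225, 0, 0, -0.4, 0], [225, 0, 0, -0.4, 0]],
  ],
)

```text
time_s: 7.4
tool_pos: [0.5642, 0.0651, 0.0383]
eef_rot: [0.005, -0.707, 0.005, 0.707]
wrist_force: [-0.5, 0.5, 0.2]
opening: 0.0099
```

Call:
servo_tool(
  commands=[
    [[225, 0, 0, -0.4, 0], [225, 0, 0, -0.4, 0]],
  ],
)

```text
time_s: 7.6
tool_pos: [0.5646, 0.0651, 0.0382]
eef_rot: [0.005, -0.707, 0.005, 0.707]
wrist_force: [-1.3, 0.2, 0.8]
opening: 0.0101
```

Call:
servo_tool(
  commands=[
    [[225, 0, 0, -0.4, 0], [225, 0, 0, -0.4, 0]],
  ],
)

```text
time_s: 7.8
tool_pos: [0.5646, 0.0651, 0.0382]
eef_rot: [0.005, -0.707, 0.005, 0.707]
wrist_force: [-1.8, -0.1, 1.6]
opening: 0.0093
```

Call:
servo_tool(
  commands=[
    [[225, 0, 0, -0.4, 0], [225, 0, 0, -0.4, 0]],
  ],
)

```text
time_s: 8.0
tool_pos: [0.5646, 0.0651, 0.0381]
eef_rot: [0.005, -0.706, 0.005, 0.708]
wrist_force: [-4.5, 0.7, 3.3]
opening: 0.0099
```

Call:
servo_tool(
  commands=[
    [[225, 0, 0, 35, 0], [225, 0, 0, 66, 0], [200, 0, 0, 66, 0], [200, 0, 45, 66, 0], [200, 0, 82, 66, 0], [200, 0, 82, 66, 0]],
  ],
)

```text
time_s: 8.6
tool_pos: [0.5009, -0.0195, 0.0391]
eef_rot: [-0.006, 0.709, -0.007, -0.705]
wrist_force: [-0.7, 0.6, -0.3]
opening: 0.018
```

Call:
servo_tool(
  commands=[
    [[200, 0, 1, -9, 0], [200, 0, 1, -18, 0], [200, 0, 1, -27, 0], [200, 0, 1, -36, 0], [200, 0, 1, -45, 0], [200, 0, 1, -53, 0], [200, 0, 1, -57, 0], [200, 0, 1, -60, 0]],
  ],
)

```text
time_s: 9.4
tool_pos: [0.5586, -0.0177, 0.0382]
eef_rot: [0.005, -0.707, 0.005, 0.707]
wrist_force: [-1.4, -0.4, 0.8]
opening: 0.0185
```

Call:
servo_tool(
  commands=[
    [[200, 0, 0, -0.5, 0], [200, 0, 0, -0.5, 0]],
  ],
)

```text
time_s: 9.6
tool_pos: [0.5588, -0.0179, 0.0382]
eef_rot: [-0.005, 0.707, -0.005, -0.707]
wrist_force: [-0.2, 0.5, -0.1]
opening: 0.0185
```

Call:
servo_tool(
  commands=[
    [[200, 0, 0, -0.5, 0], [200, 0, 0, -0.5, 0]],
  ],
)

```text
time_s: 9.8
tool_pos: [0.5591, -0.018, 0.0383]
eef_rot: [0.005, -0.707, 0.005, 0.707]
wrist_force: [0.2, -0.4, 0.4]
opening: 0.0182
```

Contact should come near 0.5634.

Call:
servo_tool(
  commands=[
    [[200, 0, 0, -1.5, 0], [200, 0, 0, -2.5, 0], [200, 0, 0, -3.3, 0], [200, 0, 0, -3.3, 0]],
  ],
)

```text
time_s: 10.2
tool_pos: [0.5628, -0.018, 0.0383]
eef_rot: [-0.005, 0.707, -0.005, -0.707]
wrist_force: [0.5, -0.5, -0.3]
opening: 0.0186
```

Call:
servo_tool(
  commands=[
    [[200, 0, 0, -0.4, 0], [200, 0, 0, -0.4, 0]],
  ],
)

```text
time_s: 10.4
tool_pos: [0.563, -0.0179, 0.0383]
eef_rot: [0.005, -0.707, 0.005, 0.707]
wrist_force: [-0.5, -1.3, -0.5]
opening: 0.0185
```

Call:
servo_tool(
  commands=[
    [[200, 0, 0, -0.4, 0], [200, 0, 0, -0.4, 0]],
  ],
)

```text
time_s: 10.6
tool_pos: [0.5634, -0.0179, 0.0383]
eef_rot: [0.005, -0.707, 0.005, 0.707]
wrist_force: [-0.0, 0.9, 0.4]
opening: 0.0187
```

Call:
servo_tool(
  commands=[
    [[200, 0, 0, -0.4, 0], [200, 0, 0, -0.4, 0]],
  ],
)

```text
time_s: 10.8
tool_pos: [0.5634, -0.0179, 0.0382]
eef_rot: [0.005, -0.707, 0.005, 0.707]
wrist_force: [-2.2, 0.5, 1.8]
opening: 0.0181
```

Call:
servo_tool(
  commands=[
    [[200, 0, 0, 25, 0], [200, -40, 0, 25, 0], [255, -85, 0, 25, 0], [255, -85, 40, 10, -0.15], [255, -85, 80, -15, -0.3], [255, -85, 107, -36, -0.45], [255, -85, 107, -36, -0.6], [255, -85, 107, -36, -0.75]],
  ],
  force=60,
)

```text
time_s: 11.6
tool_pos: [0.5994, -0.127, 0.1235]
eef_rot: [0.256, 0.66, 0.255, -0.659]
wrist_force: [-0.6, -0.5, -0.9]
opening: -0.0002
```

Call:
servo_tool(
  commands=[
    [[255, 0, 0, 0, -0.15], [255, 0, 0, 0, -0.3], [255, 0, 0, 0, -0.45], [255, 0, 0, 0, -0.6], [255, 0, 0, 0, -0.75], [255, 0, 0, 0, -0.82], [255, 0, 0, 0, -0.82]],
  ],
)

```text
time_s: 12.3
tool_pos: [0.5986, -0.1255, 0.1233]
eef_rot: [0.496, 0.504, 0.496, -0.504]
wrist_force: [0.4, -0.3, -0.5]
opening: -0.0005
```

```bash
python3 snap.py w4; python3 meas.py w4; python3 -c "
from workcell import *;import numpy as np
from scipy.spatial.transform import Rotation as R
s=get_state();w,x,y,z=s['eef_rot'];print(s['joint_pos'].round(3));print(R.from_quat([x,y,z,w]).as_matrix().round(3))"
```

```text
[ 0.59859366 -0.12550952  0.12332252] [ 0.35561761 -0.32539542 -0.52841284]
floor z 0.00861844397299967 rect [[484.0, -187.8000030517578], [654.5, -190.39999389648438], [657.5999755859375, 9.100000381469727], [487.0, 11.699999809265137]]
fence top fit (x=a*y+b): [1.65539134e-02 6.38583102e+02] 52.44310368029869 x pct [612.19856355 637.73806656 645.26147179]
px [291.  42.] n 8977 ztop 45 ctr [604.5 -23.8] size [44.9 59.7] ang 89.1 x [575.6 632.9] y [-45.9  -1.9]
px [289. 172.] n 2503 ztop 66 ctr [602.2 -95.6] size [ 8.4 55.7] ang 89.1 x [575.1 629.3] y [-99.8 -91.3]
[-0.278  0.426  1.754  0.     0.96  -0.261]
[[ 0.001  1.    -0.017]
 [-0.    -0.017 -1.   ]
 [-1.     0.001  0.   ]]
```

View pics/w4.png

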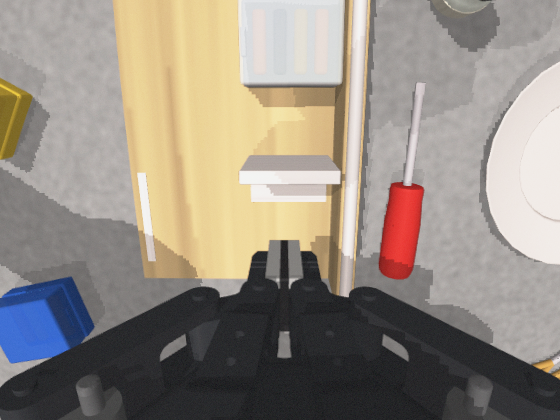

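Call:
servo_tool(
  commands=[
    [[255, 45, -4, 0, 0], [255, 75, -4, 0, 0], [255, 84, -4, 0, 0], [255, 84, -4, 0, 0], [255, 84, -4, -3, 0], [255, 84, -4, -6, 0], [255, 84, -4, -9, 0], [255, 84, -4, -11, 0]],
  ],
)

```text
time_s: 13.15
tool_pos: [0.5953, -0.1142, 0.0405]
eef_rot: [0.497, 0.504, 0.496, -0.503]
wrist_force: [-0.6, 0.3, -0.4]
opening: 0.0003
```

Call:
servo_tool(
  commands=[
    [[255, 0, 0, -3, 0], [255, 0, 0, -6, 0], [255, 0, 0, -9, 0], [255, 0, 0, -12, 0], [255, 0, 0, -15, 0], [255, 0, 0, -18, 0], [255, 0, 0, -21, 0], [255, 0, 0, -24, 0]],
  ],
)

```text
time_s: 13.95
tool_pos: [0.5948, -0.0901, 0.0392]
eef_rot: [-0.496, -0.504, -0.496, 0.504]
wrist_force: [0.1, -1.7, 0.1]
opening: -0.0002
```

Call:
servo_tool(
  commands=[
    [[255, 0, 0, -3, 0], [255, 0, 0, -6, 0], [255, 0, 0, -9, 0], [255, 0, 0, -12, 0], [255, 0, 0, -15, 0], [255, 0, 0, -18, 0], [255, 0, 0, -21, 0], [255, 0, 0, -24, 0]],
  ],
)

```text
time_s: 14.75
tool_pos: [0.5951, -0.0663, 0.0393]
eef_rot: [-0.496, -0.504, -0.496, 0.504]
wrist_force: [0.8, -2.8, -0.1]
opening: -0.0004
```

Call:
servo_tool(
  commands=[
    [[255, 0, 0, -3, 0], [255, 0, 0, -6, 0], [255, 0, 0, -9, 0], [255, 0, 0, -12, 0], [255, 0, 0, -15, 0], [255, 0, 0, -18, 0], [255, 0, 0, -21, 0], [255, 0, 0, -24, 0]],
  ],
)

```text
time_s: 15.55
tool_pos: [0.5955, -0.0421, 0.0392]
eef_rot: [-0.496, -0.504, -0.496, 0.504]
wrist_force: [0.2, -2.3, -0.5]
opening: -0.0002
```

Call:
servo_tool(
  commands=[
    [[255, 0, 0, -3, 0], [255, 0, 0, -6, 0], [255, 0, 0, -9, 0], [255, 0, 0, -12, 0], [255, 0, 0, -15, 0], [255, 0, 0, -18, 0], [255, 0, 0, -21, 0], [255, 0, 0, -24, 0]],
  ],
)

```text
time_s: 16.35
tool_pos: [0.5958, -0.0182, 0.0392]
eef_rot: [-0.496, -0.504, -0.496, 0.504]
wrist_force: [0.7, -2.8, -0.0]
opening: 0.0001
```

```bash
python3 snap.py w5; python3 meas.py w5
```

```text
[ 0.5958318  -0.01815918  0.03924355] [ 0.6896257  -2.80833972 -0.04149186]
floor z 0.008606412731974739 rect [[481.70001220703125, -84.30000305175781], [659.4000244140625, -93.19999694824219], [668.5999755859375, 89.0], [490.8999938964844, 98.0]]
fence top fit (x=a*y+b): [9.78066904e-02 6.32987421e+02] 52.63825151650678 x pct [604.53235487 638.19008318 646.29091889]
px [309.  44.] n 15956 ztop 45 ctr [605.5  70.4] size [28.2 58.8] ang 89.2 x [577.  633.9] y [56.5 83.8]
px [304. 201.] n 35230 ztop 67 ctr [596.5 -11.9] size [33.6 71.2] ang 89.3 x [565.  630.3] y [-24.9   4.4]
```

View pics/w5.png

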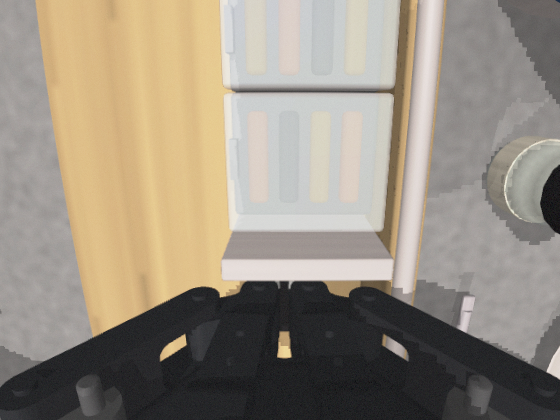

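The middle and narrow boxes now touch the bookend in a straight line along the fence, their shared edge at row 90. Keep pushing.

Call:
servo_tool(
  commands=[
    [[255, 0, 0, -3, 0], [255, 0, 0, -6, 0], [255, 0, 0, -9, 0], [255, 0, 0, -12, 0], [255, 0, 0, -15, 0], [255, 0, 0, -18, 0], [255, 0, 0, -21, 0], [255, 0, 0, -24, 0]],
  ],
)

```text
time_s: 17.2
tool_pos: [0.5961, 0.0058, 0.0393]
eef_rot: [-0.496, -0.504, -0.496, 0.504]
wrist_force: [0.4, -3.2, 1.0]
opening: -0.0002
```

Call:
servo_tool(
  commands=[
    [[255, 0, 0, -1.5, 0], [255, 0, 0, -3, 0], [255, 0, 0, -4.5, 0], [255, 0, 0, -6, 0], [255, 0, 0, -7, 0], [255, 0, 0, -8, 0], [255, 0, 0, -9, 0], [255, 0, 0, -10, 0]],
  ],
)

```text
time_s: 18.0
tool_pos: [0.5963, 0.0157, 0.0393]
eef_rot: [-0.496, -0.504, -0.496, 0.504]
wrist_force: [-0.4, -3.7, 0.3]
opening: -0.0003
```

Call:
servo_tool(
  commands=[
    [[255, 0, 0, -0.5, 0], [255, 0, 0, -1, 0], [255, 0, 0, -1.5, 0], [255, 0, 0, -2, 0], [255, 0, 0, -2.5, 0], [255, 0, 0, -3, 0]],
  ],
)

```text
time_s: 18.6
tool_pos: [0.5963, 0.0186, 0.0393]
eef_rot: [-0.496, -0.504, -0.496, 0.504]
wrist_force: [-1.6, -2.4, 0.0]
opening: 0.0002
```

Call:
servo_tool(
  commands=[
    [[255, 0, 0, -0.5, 0], [255, 0, 0, -1, 0], [255, 0, 0, -1.5, 0]],
  ],
)

```text
time_s: 18.9
tool_pos: [0.5964, 0.0201, 0.0393]
eef_rot: [-0.496, -0.504, -0.496, 0.504]
wrist_force: [0.8, -2.4, 0.3]
opening: 0.0001
```

Call:
servo_tool(
  commands=[
    [[255, 0, 0, -0.5, 0], [255, 0, 0, -1, 0], [255, 0, 0, -1.5, 0]],
  ],
)

```text
time_s: 19.2
tool_pos: [0.5964, 0.0216, 0.0393]
eef_rot: [-0.496, -0.504, -0.496, 0.504]
wrist_force: [-1.2, -3.8, 0.6]
opening: -0.0002
```

Call:
servo_tool(
  commands=[
    [[255, 0, 0, -0.5, 0], [255, 0, 0, -1, 0]],
  ],
)

```text
time_s: 19.4
tool_pos: [0.5964, 0.0225, 0.0393]
eef_rot: [-0.496, -0.504, -0.496, 0.504]
wrist_force: [0.5, -5.7, 0.8]
opening: 0.0001
```

Call:
servo_tool(
  commands=[
    [[255, 0, 0, -0.5, 0], [255, 0, 0, -0.5, 0]],
  ],
)

```text
time_s: 19.6
tool_pos: [0.5965, 0.0225, 0.0393]
eef_rot: [-0.497, -0.503, -0.496, 0.504]
wrist_force: [-0.2, -6.0, 0.7]
opening: -0.0002
```

Call:
servo_tool(
  commands=[
    [[255, 0, 0, -0.3, 0], [255, 0, 0, -0.3, 0], [255, 0, 0, -0.3, 0]],
  ],
)

```text
time_s: 19.9
tool_pos: [0.5965, 0.0225, 0.0393]
eef_rot: [-0.497, -0.503, -0.496, 0.504]
wrist_force: [-1.0, -6.1, -0.5]
opening: 0.0001
```

Call:
servo_tool(
  commands=[
    [[255, 0, 0, -0.4, 0], [255, 0, 0, -0.4, 0], [255, 0, 0, -0.4, 0]],
  ],
)

```text
time_s: 20.2
tool_pos: [0.5965, 0.0225, 0.0393]
eef_rot: [-0.497, -0.503, -0.496, 0.504]
wrist_force: [-0.5, -8.0, 0.1]
opening: 0.0002
```

```bash
python3 snap.py w6; python3 -c "
from workcell import *
print(get_state()['wrist_force'],get_state()['tool_pos'])"
```

```text
[0.59646677 0.02253375 0.03931204] [-0.53813579 -7.96549602  0.12980109]
[-1.02784137 -7.47030478  0.47924222] [0.59641531 0.02253618 0.03926725]
```

Call:
servo_tool(
  commands=[
    [[255, 0, 0, -0.3, 0], [255, 0, 0, -0.3, 0], [255, 0, 0, -0.3, 0], [255, 0, 0, -0.3, 0], [255, 0, 0, -0.3, 0], [255, 0, 0, -0.3, 0], [255, 0, 0, -0.3, 0], [255, 0, 0, -0.3, 0]],
  ],
)

```text
time_s: 21.05
tool_pos: [0.5964, 0.0225, 0.0393]
eef_rot: [-0.497, -0.503, -0.496, 0.504]
wrist_force: [-0.3, -8.5, -0.0]
opening: 0.0003
```

```bash
python3 snap.py w7; python3 meas.py w7
```

```text
[0.59644836 0.02252934 0.03928575] [-0.32592809 -8.49917133 -0.03128568]
floor z 0.008626850096172534 rect [[485.8999938964844, -46.20000076293945], [635.0, -47.400001525878906], [636.5, 137.1999969482422], [487.3999938964844, 138.39999389648438]]
fence top fit (x=a*y+b): [9.98262845e-02 6.29300721e+02] 52.641999743207464 x pct [604.2558835  638.77357524 646.8616673 ]
px [309.  45.] n 15920 ztop 45 ctr [605.8 111. ] size [28.  58.3] ang 89.5 x [577.6 634.2] y [ 97.2 124.4]
px [304. 201.] n 35214 ztop 67 ctr [596.5  28.7] size [33.5 71.1] ang 89.6 x [565.7 630.9] y [15.8 45. ]
```

View pics/w7.png

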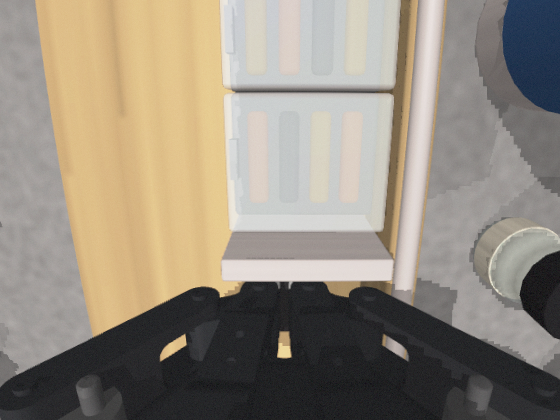

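An 8.5 N press has been held for more than 0.8 s, with the row square and closed. Now I let go and look from above.

Call:
servo_tool(
  commands=[
    [[255, 0, 0, 3, 0], [255, 0, 0, 12, 0], [255, 0, 0, 22, 0], [255, -45, 0, 25, 0], [255, -90, 0, 10, 0], [255, -140, 0, -35, 0], [255, -180, 0, -80, 0], [255, -200, 0, -105, 0]],
  ],
)

```text
time_s: 21.9
tool_pos: [0.5982, 0.1226, 0.2353]
eef_rot: [0.496, 0.505, 0.496, -0.504]
wrist_force: [0.4, 0.4, 0.3]
opening: -0.0001
```

Call:
servo_tool(
  commands=[
    [[255, 0, 0, 0, 0], [255, 0, 0, 0, 0]],
  ],
)

```text
time_s: 22.1
tool_pos: [0.5984, 0.1225, 0.2342]
eef_rot: [0.497, 0.504, 0.496, -0.503]
wrist_force: [-0.6, -0.8, -0.8]
opening: -0.0
```

```bash
python3 snap.py w8; python3 meas.py w8; python3 - <<'E'
from h import *
f=grab_frame("scene");P=cloud(f);g=dict(np.load("scene0.npz"));Q=cloud(g)
for n,p in dict(can=(328,222),spa=(243,178),spb=(218,204),cem=(304,267),bod=(255,320),bot=(304,110)).items(): print(n,(P[p[1],p[0]]-Q[p[1],p[0]]).round(4))
E
```

```text
[0.59838275 0.12253007 0.23422378] [-0.62024944 -0.80619048 -0.77848943]
floor z 0.008615590073370483 rect [[489.0, -116.0999984741211], [654.0999755859375, -117.0999984741211], [656.0999755859375, 213.3000030517578], [490.8999938964844, 214.3000030517578]]
fence top fit (x=a*y+b): [-6.10093078e-02  6.45443175e+02] 53.25694031976578 x pct [604.20712437 640.08366935 648.21158073]
px [292. 168.] n 9465 ztop 45 ctr [605.7 113.2] size [174.4  59.2] ang 89.7 x [577.5 634.3] y [ 48.5 199.2]
can [ 0.0003 -0.0006  0.001 ]
spa [ 0.0009 -0.001   0.0018]
spb [-0.0002  0.0002 -0.0004]
cem [ 0.001  -0.0018  0.0039]
bod [ 0.0004 -0.0004  0.0015]
bot [ 0.168  -0.2778  0.3403]
```

View pics/w8.png

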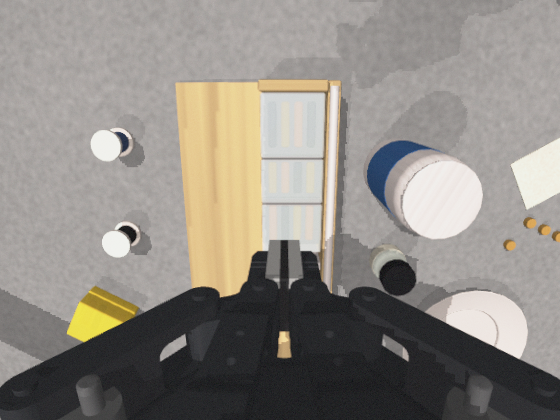

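```bash
python3 - <<'E'
from h import *; import pickle
s,f=pickle.load(open("w8.pkl","rb")); P=cloud(f,s); q=P[(P[...,2]>.040)&(P[...,2]<.047)&(P[...,0]>.56)&(P[...,0]<.634+.004)]
r=(q[:,0]-.581)-.014*(q[:,1]-.0495)
for a,b in((.146,.192),(.092,.132),(.05,.082)):
    m=(q[:,1]>a)&(q[:,1]<b); print(a,b,"rack x front/mid/rear",np.percentile(r[m],[1,50,99]).round(4),"z",np.median(q[m,2]))
E
python3 -c "
from workcell import *
print(finish_job())"
```

```text
0.146 0.192 rack x front/mid/rear [-0.0048  0.0242  0.0542] z 0.044306066097677704
0.092 0.132 rack x front/mid/rear [-0.0048  0.0245  0.054 ] z 0.044272654907444975
0.05 0.082 rack x front/mid/rear [-0.0047  0.0278  0.0541] z 0.044347311049538346
the job is handed in; nothing more can be done
None
```

The row is closed: all three boxes stand side by side against the rear fence, between the end stop and the bookend. I handed the job in at about 22 s. No verdict is reported, so the figures below are my own measurements.

- **Boxes to the fence:** I nudged each box from the front with the fingertips until they met resistance at the fence, at about 2 to 4.5 N.
- **Closing the row:** I slid the bookend up with the closed fingers until it stopped, raised the press in steps to about 8.5 N at the wrist, held it for about 0.8 s, then backed away.
- **Last check from above:**
  - The box fronts read rack x = -4.8, -4.8 and -4.7 mm, and the rears about 54 mm, so they are flat and square to about 1 mm.
  - The tops are at 44 mm, so the boxes sit on the floor, and no gaps show between them.
- **Bookend joint:** I did not measure it separately after letting go. Its position at the stop fits about 0.193 (0.194 is fully closed).
- **Bystanders:** The can, both spools, jar and screwdriver-like tool read within about 4 mm of where they started. The arm hid the bottle in that picture, so its reading was meaningless, but the arm stayed well away from it.

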